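# Lock the lamp module into the bayonet test socket and hold it home

### The job

Pick up the LED lamp module (the one with the bar grip and two side lugs) and set it upright into the mouth of the test socket with its lugs in the two slots. Push it straight down against the spring until its flange is flush on the rim, turn it clockwise (seen from above) a little under a quarter turn to the stop, and finish while still gripping it and pressing it down flush, because the spring contact must stay closed for the lamp test. Do not knock over or shift the smooth blanking plug, the beaker, the small black can or the white bottle.

Things in the scene. Friction and masses are not known exactly. Their poses are not given: they have to be found in the camera images.
- lamp_module: LED lamp module, about 160 g, 74 mm tall, upright on the bench. Origin: centre of its underside, z up. Round body of radius 17 mm (foot chamfered 3 mm); two lugs along +x and -x, 7 mm wide, out to 23 mm from the axis, 12 to 18 mm above the underside; above them flange, fins and a grey bar grip in line with the lugs. A half turn gives the same shape
- lamp_grip (a point): middle of the lamp module's grey bar grip, on its axis, 60 mm above its underside. The bar is 42 mm long along the module's x, 16 mm thick along y, and stands from 43 to 74 mm above the underside, on a round finned part of radius 23 mm (33 to 43 mm)
- lamp_flange (a point): centre of the underside of the lamp module's flange (radius 27 mm, 4 mm thick), 29 mm above the module's underside; it meets the socket rim when the module is flush
- lamp_socket: bayonet test socket, fixed: grey round foot (radius 55 mm), aluminium column (radius 31 mm), rim at 95 mm. Origin: centre of the foot's underside, z up; slots along +x and -x, an ear outside the column (out to 40 mm) at each. Below the lip the lugs turn only clockwise from above, to a stop 1.4 rad (80 degrees) from the slots, and only while the flange is less than 5 mm above the rim
- socket_rim (a point): centre of the socket's mouth at rim height, 95 mm above the bench; axes as the socket's. Steel lip 6 mm thick, bore of radius 18.5 mm, two slots along +x and -x, about 10 mm wide at the bore, out to radius 25 mm. Let go after turning, the spring lifts the module until its lugs meet the lip (flange 5 mm above the rim)
- spring_seat (a joint): travel (m) of the brass spring seat in the socket: 0 at rest, 14 mm below the rim; grows as pressed down. The module's foot meets it with the flange 15 mm above the rim; about 0.015 when flush. Spring force 5 N at first touch, 14 N when flush, where the flange meets the solid rim: press with 18 to 25 N to stay flush
- blank_plug: bystander: smooth blanking plug of the same body, flange and fins, but without lugs and with a round knob of radius 17 mm (60 mm tall in all) instead of the bar grip. Origin: centre of its underside
- beaker: bystander: clear glass beaker, 57 mm across, 72 mm tall. Origin: centre of its underside
- can: bystander: small black can with a light screw lid, 37 mm across, 50 mm tall. Origin: centre of its underside
- bottle: bystander: white bottle with screw cap, 53 mm across, 81 mm tall. Origin: centre of its underside
Mind the look-alikes: they are no part of the job. What is shaped like the lamp_module but pink or yellow is not meant.

How it is judged:
On the way, in this order (a step that is already met when the one before it is completed fails the run):
1. the lamp module is carried clear of the bench (height (world z) of lamp_module above 0.06 m and contact force between lamp_module and the fingers above 1 N), for 0.1 s.
2. the module is pushed into the socket, lugs in the slots, not yet turned (z of lamp_flange in the frame of socket_rim below 0.006 m and horizontal distance between lamp_flange and socket_rim below 0.005 m and angle between the x axis of lamp_module and the x axis of lamp_socket, either way round below 0.4 rad), for 0.05 s.
3. the module is turned to the stop under the lip (z of lamp_flange in the frame of socket_rim below 0.007 m and horizontal distance between lamp_flange and socket_rim below 0.005 m and angle between the x axis of lamp_module and the x axis of lamp_socket, either way round above 1.15 rad), for 0.1 s.
At the end, for the whole second after the job is handed in: At the end the fingers still grip the module (over 3 N) and press it down: flange within 2.5 mm of the rim, spring seat down 12.5 mm or more, at rest, upright within 0.08 rad, centred within 4 mm, turned at least 1.15 rad (stop at 1.4 rad) (z of lamp_flange in the frame of socket_rim below 0.0025 m and horizontal distance between lamp_flange and socket_rim below 0.004 m and angle between lamp_module's own z axis and vertical below 0.08 rad and angle between the x axis of lamp_module and the x axis of lamp_socket, either way round above 1.15 rad and value of joint spring_seat above 0.0125 m and contact force between lamp_module and the fingers above 3 N and linear speed of lamp_module below 0.02 m/s); the arm keeps its last pose, push and grip.
It fails at once if the blanking plug is shifted more than 25 mm or knocked over (distance of blank_plug from where it was at the start of the episode above 0.025 m or angle between blank_plug's own z axis and vertical above 0.5 rad).
It fails at once if the beaker is shifted more than 25 mm or knocked over (distance of beaker from where it was at the start of the episode above 0.025 m or angle between beaker's own z axis and vertical above 0.5 rad).
It fails at once if the black can is shifted more than 25 mm or knocked over (distance of can from where it was at the start of the episode above 0.025 m or angle between can's own z axis and vertical above 0.5 rad).
It fails at once if the white bottle is shifted more than 25 mm or knocked over (distance of bottle from where it was at the start of the episode above 0.025 m or angle between bottle's own z axis and vertical above 0.5 rad).
It also fails if it takes over 45 s, if anything falls off the work surface, if the arm or the gripper's body presses on something with over 40 N, if the wrist force passes 120 N, or if a joint passes its speed limit or range.

### The arm

A 7-joint arm with a two-finger parallel gripper is mounted at the origin on a cart in front of the work surface, level with it; the furniture and walls round the work are solid. World frame = base frame: x ahead of the robot, y to its left, z up, the work surface at z = 0. Lengths are in m, angles in rad, forces in N, time in s.
With the tool pointing down it reaches from about 0.4 to 0.85 m from the base axis. Payload 10.4 kg.
Tool frame: the origin (TCP) lies at the centre of the arm's flange, where the gripper is bolted on; the fingertips stand 182 mm ahead of it and the grasp point (between the pads) lies r.grasp_offset ahead of it (r.grasp_offset is the distance from the TCP to the grasp point, in m); z points along the fingers, y is the line along which they close (so a half turn about z gives the same grasp; the last joint's range is limited). The gripper opens to 87 mm and grips with 3 to 60 N. Pads are 19 mm wide; open, the fingers measure 117 mm over their backs; the gripper's body (75 mm by 190 mm) begins 51 mm behind the grasp point.
Start: joints at [-1.246, 0.332, -0.065, 1.46, 0.022, 1.35, -0.088], TCP at [0.213, 0.588, 0.405] pointing down, gripper open.
Joint ranges: [-2.6, 2.6], [-0.5, 2.12], [-1.47, 1.34], [0.16, 2.42], [-1.27, 4.41], [0.06, 2.06], [-2.6, 2.6]. Speed limits (rad/s): [2.22, 2.22, 2.79, 2.79, 3.14, 3.14, 3.14].

### API

Orientations are given as a unit quaternion [x, y, z, w].
In Python, from bench import status, vision, job, spotter, r gives the robot as it stands. The module is installed in compiled form; this text tells all that it offers.
- The arm moves only by the tool play_rows, never from a script. Its argument "series" is a list of rows, each a list of 6 numbers: the shift along the tool's x, y, z each as a share of 150 mm, from -1 to 1, then the turn, a rotation vector about the tool's x, y, z each as a share of 30 degrees, from -1 to 1. In form: [[x, y, z, ax, ay, az], ...]. A call has 1 to 5 rows; each row is the pose to reach, as a shift and turn from the pose commanded when the call began, along the tool's axes at that moment; what a row does not reach only later rows make up. A row lasts 1/10 s, in which the tool goes at most 50 mm and 8.59 degrees, less where a joint would pass 70% of its speed; a pose out of reach is approached as far as the arm can. A call with a number of a shift or a turn outside -1 to 1 is refused whole. A call with a gripper value outside its range is refused whole. "fingers" is the opening, from -1 (shut) to 1 (fully open), set as the call begins (left out, the last holds). The fingers move at their own pace and stop on an object; "squeeze" is the grip in N (left out, the last holds). Time passes only in rows, so rows that repeat a pose let the fingers close. It gives the time, the measured TCP pose, the force, the opening and the grip force at its end, in the units of the state.
- status.read_state(): the state, without advancing time (a new reading comes with each control period).
- vision.camera(name): name is "scene" or "top" or "wrist"; returns the picture (420x560x3 uint8, blue, green, red); there is no depth.
- vision.calibration(name): a dict with "fx", "fy", "cx", "cy" (pixels), "D" ([k1, k2, p1, p2, k3] as OpenCV has them; the pictures are not rectified), "rvec" (rotation vector, rad) and "tvec" (3), from world to camera coordinates, as OpenCV has them; the wrist camera has in their place "T_tool_cam" (4x4, takes a point from camera to tool coordinates, whose origin is the TCP and whose axes are the flange's). Camera axes: x right, y down, z forward; pixel columns grow to the right and rows downward; lengths in m; the calibration is good to about 2 mm. A picture is of the moment at which its call begins: read the wrist's pose just before it. calibration takes no time and is no camera call.
- job.close_job(): hands the job in; it is judged then, once.
Trained networks look in the newest picture that a camera, given by its name, has taken for a name from the list of things; names that differ only in an ending like _2 or _b are one class to them, and where a whole thing is asked for, a point or a joint stands for the part that bears it (a point fixed in the world has none). Each returns a list of dicts, best first, with "conf" (0 to 1); they miss things now and then, are a little off and sometimes report something else, mostly with a low value. They report only what shows in the picture. A call takes as long as a camera call. They do not tell look-alikes from the thing itself.
- spotter.boxes_of(camera, name): "point" ([x, y, z] in m, in world coordinates, good to about 4 mm: the middle of the surface that is visible of it).
- spotter.regions_of(camera, name): "pixels" (420x560 bool, what is visible of it).
The state is a dict: "time": time; "joint_positions": joint angles; "joint_vel": joint speeds; "joint_torque": joint torques, N m; "ee_pos": TCP position; "eef_rot": TCP orientation; "ft_force": force on the tool from outside, world axes, zero at the start; "torque": the same for the moment, N m; "width": finger opening in m; "grip_force": force on a finger pad.
Only numpy, scipy, OpenCV 4.12 (cv2) and the standard library are available. Lean on these libraries where they do the work, as an engineer would, in place of code of your own. Each camera call takes 0.05 s, during which the arm holds its last target. There are 200 camera calls.

## Working session

There is one attempt and no reset: what is moved stays moved. The work goes in short steps, Python scripts to look and compute and a tool call to move; the robot and the scene stay as the last step left them, time stands still between calls to the robot, and variables do not carry over. Pictures are saved under pics/ and viewed, at most 10 in all, crops included, and the job is handed in when it is done.

Besides the shell and the picture viewer there is one more tool, called after "Emit:" by a JSON object that holds its "api" and its "payload", one argument or row to a line. play_rows: Moves the arm, as the interface text tells. Shift numbers are shares of 150 mm and turn numbers shares of 30 degrees, none past 1 either way. Its arguments: {"type":"object","properties":{"series":{"type":"array","items":{"type":"array","items":{"type":"number"}}},"fingers":{"type":"number"},"squeeze":{"type":"number"}},"required":["series"]}

```bash
mkdir -p pics; python3 - <<'E'
from bench import status, vision, job, spotter, r
import cv2, numpy as np
s=status.read_state(); print(s['time'],s['ee_pos'],s['eef_rot'],s['width'],s['ft_force'],r.grasp_offset)
for c in ['scene','top']:
    im=vision.camera(c); cv2.imwrite(f'pics/{c}0.png',im)
    for n in ['lamp_module','lamp_socket','blank_plug','beaker','can','bottle']:
        for d in spotter.boxes_of(c,n)[:4]: print(c,n,np.round(d['point'],3),round(d['conf'],2))
E
```

```text
0.0 [0.21297005 0.58746186 0.40394448] [ 1.73001575e-01  9.84921292e-01 -7.04935333e-04 -8.20786726e-05] 0.0870386276268708 [-0.0008221   0.63424053 -0.12721156] 0.1635
scene lamp_module [ 0.469 -0.198  0.044] 0.92
scene lamp_module [ 0.447 -0.293  0.041] 0.89
scene lamp_module [ 0.536 -0.256  0.039] 0.62
scene lamp_module [0.453 0.222 0.043] 0.26
scene lamp_socket [ 0.528 -0.075  0.041] 0.74
scene blank_plug [0.456 0.218 0.041] 0.88
scene beaker [0.361 0.135 0.045] 0.76
scene beaker [ 0.451 -0.286  0.043] 0.62
scene beaker [0.453 0.22  0.043] 0.17
scene can [ 0.387 -0.124  0.04 ] 0.62
scene can [0.454 0.22  0.041] 0.34
scene bottle [ 0.618 -0.173  0.051] 0.77
top lamp_module [ 0.473 -0.188  0.048] 0.93
top lamp_module [ 0.454 -0.28   0.044] 0.87
top lamp_module [ 0.545 -0.245  0.043] 0.84
top lamp_socket [ 0.541 -0.052  0.009] 0.83
top lamp_socket [0.363 0.149 0.028] 0.46
top blank_plug [0.458 0.228 0.045] 0.6
top blank_plug [0.364 0.153 0.026] 0.24
top blank_plug [ 0.538 -0.05   0.009] 0.22
top beaker [0.366 0.152 0.027] 0.66
top can [ 0.394 -0.115  0.053] 0.67
top bottle [ 0.63  -0.157  0.08 ] 0.78
```

View pics/scene0.png

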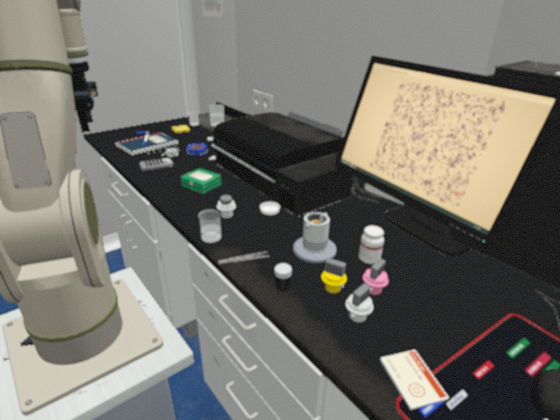

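View pics/top0.png

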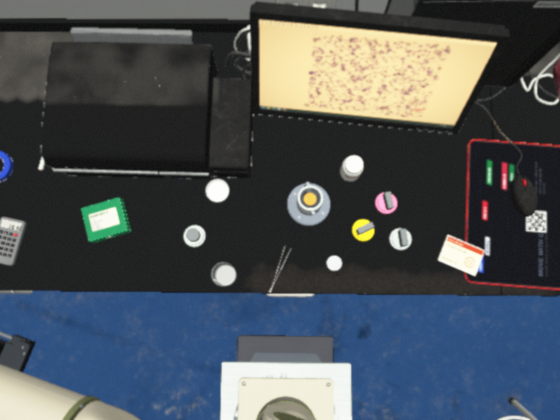

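The scene picture shows four candidates: the white/grey module with a bar grip at scene (358,305) and top (400,238), the yellow one at scene (334,277), the pink one at scene (375,278), and the round-knobbed blank plug at scene (226,205). By the description I choose the white one. The socket is at top (309,202). Next is a close crop to check.

```bash
cat > h.py <<'E'
import cv2, numpy as np
from scipy.spatial.transform import Rotation as R
from bench import status, vision, job, spotter, r
def tool():
    s=status.read_state(); T=np.eye(4); T[:3,:3]=R.from_quat(s['eef_rot']).as_matrix(); T[:3,3]=s['ee_pos']; return s,T
def cam(name,T=None):
    c=vision.calibration(name); K=np.array([[c['fx'],0,c['cx']],[0,c['fy'],c['cy']],[0,0,1]]); D=np.array(c['D'],float)
    if name=='wrist': M=np.linalg.inv(T@np.array(c['T_tool_cam']))
    else:
        M=np.eye(4); M[:3,:3]=cv2.Rodrigues(np.array(c['rvec'],float))[0]; M[:3,3]=np.ravel(c['tvec'])
    return K,D,M
def pix2plane(uv,z,C):
    K,D,M=C; p=cv2.undistortPoints(np.array(uv,float).reshape(-1,1,2),K,D).reshape(-1,2)
    d=np.c_[p,np.ones(len(p))]@M[:3,:3]; o=-M[:3,:3].T@M[:3,3]
    return o+d*((z-o[2])/d[:,2])[:,None]
def proj(P,C):
    K,D,M=C; return cv2.projectPoints(np.array(P,float).reshape(-1,3),cv2.Rodrigues(M[:3,:3])[0],M[:3,3],K,D)[0].reshape(-1,2)
E
python3 - <<'E'
from h import *
im=cv2.imread('pics/top0.png'); c=im[140:280,270:430]
cv2.imwrite('pics/c1.png',cv2.resize(c,None,fx=4.2,fy=4.2,interpolation=cv2.INTER_CUBIC))
C=cam('top'); print(pix2plane([[400,237],[309,199]],0.074,C), pix2plane([[310,199]],0.095,C))
s,T=tool(); print(np.round(T,3)); print(np.round(np.array(vision.calibration('wrist')['T_tool_cam']),3))
print(vision.calibration('wrist')['fx'])
E
```

```text
[[ 0.45610937 -0.27313412  0.074     ]
 [ 0.54730153 -0.0533643   0.074     ]] [[ 0.54344454 -0.0547568   0.095     ]]
[[-0.94   0.341 -0.     0.213]
 [ 0.341  0.94   0.     0.588]
 [ 0.     0.    -1.     0.405]
 [ 0.     0.     0.     1.   ]]
[[ 0.    -0.963 -0.268  0.073]
 [ 1.    -0.     0.    -0.   ]
 [-0.    -0.268  0.963  0.019]
 [ 0.     0.     0.     1.   ]]
300.43224846727264
```

View pics/c1.png

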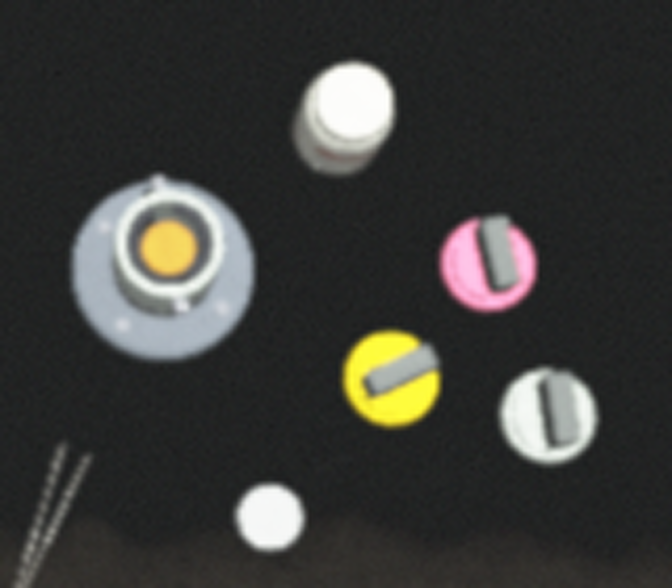

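The crop confirms the white-flanged module with the grey bar at crop (558,408), its bar about 10° off world x. The socket ears at crop (158,182) and (181,305) show slots at about the same angle. I start moving over, turning the tool so that its y lies along world y.

Emit:
{"api": "play_rows", "payload": {
  "series": [
    [-0.3,-0.13,0,0,0,-0.25],
    [-0.6,-0.27,0,0,0,-0.5],
    [-0.85,-0.4,0,0,0,-0.68],
    [-0.85,-0.4,0,0,0,-0.68]
  ],
  "fingers": 0.2,
  "squeeze": 30
}}

```text
time: 1.1
ee_pos: [0.3179, 0.4831, 0.4052]
eef_rot: [-0.001, 1.0, -0.001, 0.001]
ft_force: [0.5, -0.1, 0.0]
width: 0.0628
grip_force: 0.0
```

Emit:
{"api": "play_rows", "payload": {
  "series": [
    [-0.2,-0.25,0,0,0,0],
    [-0.4,-0.5,0,0,0,0],
    [-0.6,-0.75,0,0,0,0],
    [-0.7,-1,0,0,0,0],
    [-0.7,-1,0,0,0,0]
  ]
}}

```text
time: 1.6
ee_pos: [0.4217, 0.3335, 0.4051]
eef_rot: [0.0, 1.0, -0.001, 0.001]
ft_force: [-0.0, -0.2, 0.4]
width: 0.0528
grip_force: 0.0
```

Emit:
{"api": "play_rows", "payload": {
  "series": [
    [0,-0.25,0,0,0,0],
    [0,-0.5,0,0,0,0],
    [0,-0.75,0,0,0,0],
    [0,-1,0,0,0,0]
  ]
}}

```text
time: 2.0
ee_pos: [0.4195, 0.1879, 0.4049]
eef_rot: [-0.004, 1.0, 0.0, 0.0]
ft_force: [1.3, -0.2, 1.2]
width: 0.0526
grip_force: 0.0
```

Emit:
{"api": "play_rows", "payload": {
  "series": [
    [0,-0.25,0,0,0,0],
    [0,-0.5,0,0,0,0],
    [0,-0.75,0,0,0,0],
    [0,-1,0,0,0,0]
  ]
}}

```text
time: 2.4
ee_pos: [0.4209, 0.0378, 0.405]
eef_rot: [-0.004, 1.0, 0.0, 0.0]
ft_force: [0.2, 0.2, 0.9]
width: 0.0523
grip_force: 0.0
```

Emit:
{"api": "play_rows", "payload": {
  "series": [
    [0,-0.25,0,0,0,0],
    [0,-0.5,0,0,0,0],
    [0,-0.75,0,0,0,0],
    [0,-1,0,0,0,0],
    [0,-1,0,0,0,0]
  ]
}}

```text
time: 2.9
ee_pos: [0.422, -0.1152, 0.4052]
eef_rot: [-0.001, 1.0, -0.0, 0.001]
ft_force: [0.4, 0.5, 0.7]
width: 0.0522
grip_force: 0.0
```

```bash
python3 - <<'E'
from h import *
s,T=tool(); im=vision.camera('wrist'); cv2.imwrite('pics/w1.png',im); np.save('w1T.npy',T)
C=cam('wrist',T)
for n in ['lamp_module','lamp_socket']:
    for d in spotter.regions_of('wrist',n)[:4]:
        m=d['pixels']; print(n,d['conf'],np.round(np.argwhere(m).mean(0)[::-1]),m.sum(),np.round(im[m].mean(0)))
    for d in spotter.boxes_of('wrist',n)[:4]: print(n,np.round(d['point'],4),d['conf'])
print(proj([[.455,-.275,.074],[.5435,-.055,.095]],C))
E
```

```text
lamp_module 0.78 [145. 214.] 1675 [205. 203. 201.]
lamp_module 0.75 [220. 227.] 1252 [ 68. 221. 221.]
lamp_module 0.51 [191. 261.] 68 [154. 123. 198.]
lamp_module 0.39 [330. 302.] 197 [100. 252. 255.]
lamp_module [ 0.4501 -0.2705  0.051 ] 0.72
lamp_module [ 0.4702 -0.192   0.0432] 0.56
lamp_module [ 0.533  -0.2359  0.0093] 0.56
lamp_socket 0.66 [318. 273.] 2002 [201. 211. 207.]
lamp_socket 0.46 [250. 314.] 397 [178. 182. 185.]
lamp_socket [ 0.5296 -0.074   0.0112] 0.6
lamp_socket [ 0.4532 -0.2726  0.0525] 0.55
[[137.92194215 220.58281857]
 [335.94852163 302.30872417]]
```

View pics/w1.png

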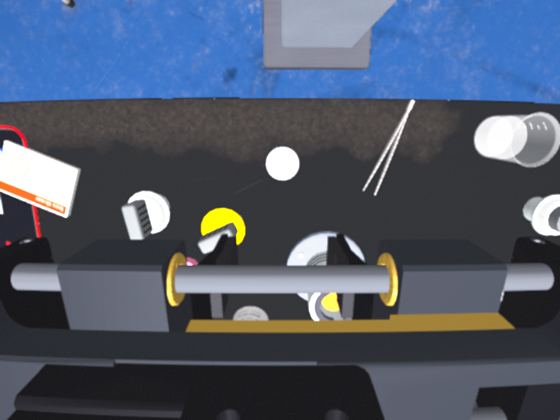

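The wrist picture shows the white module at (146,214), the yellow one at (222,228), and the socket hidden behind the fingers near (325,300). I move to look at the socket unobstructed.

Emit:
{"api": "play_rows", "payload": {
  "series": [
    [-0.25,0.1,0,0,0,0],
    [-0.5,0.2,0,0,0,0],
    [-0.75,0.3,0,0,0,0],
    [-1,0.4,0,0,0,0],
    [-1,0.4,0,0,0,0]
  ]
}}

```text
time: 3.65
ee_pos: [0.5752, -0.0447, 0.4026]
eef_rot: [-0.008, 1.0, -0.0, -0.001]
ft_force: [-1.6, -0.2, -0.7]
width: 0.0522
grip_force: 0.0
```

```bash
python3 - <<'E'
from h import *
s,T=tool(); im=vision.camera('wrist'); cv2.imwrite('pics/w2.png',im); np.save('w2T.npy',T)
C=cam('wrist',T); p=proj([[.5435,-.055,.095]],C)[0]; print(s['ee_pos'],p)
x,y=(p-[70,52]).astype(int); y=max(y,0); print(x,y)
cv2.imwrite('pics/w2c.png',cv2.resize(im[y:y+105,x:x+140],None,fx=5.5,fy=5.5,interpolation=cv2.INTER_CUBIC))
E
```

```text
[ 0.57522228 -0.04473805  0.4025614 ] [272.04215666 166.07472089]
202 114
```

View pics/w2c.png

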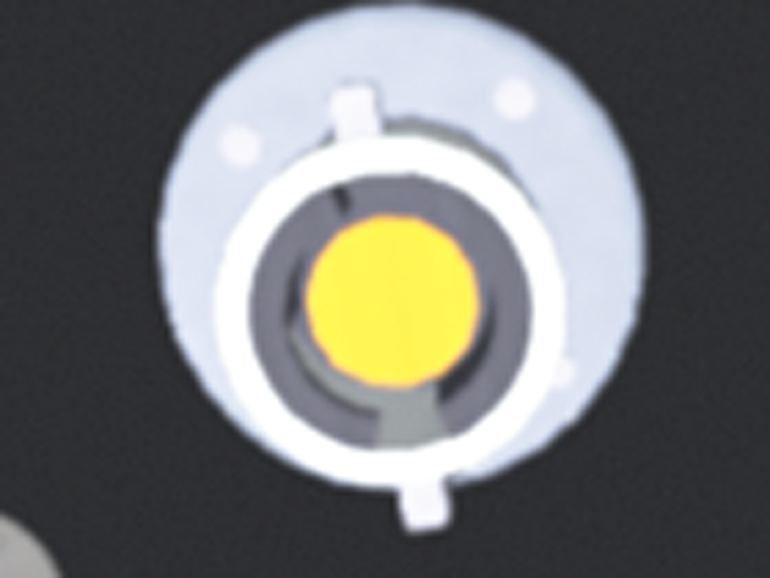

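The crop shows the socket rim ring centred at crop (391,312), with ears at (356,110) and (425,507) and the slot at (409,430). I work this out in world coordinates, then move to the lamp.

```bash
python3 - <<'E'
from h import *
im=cv2.imread('pics/w2.png'); T=np.load('w2T.npy'); C=cam('wrist',T)
f=lambda u:(np.array(u,float)+.5)/5.5-.5+[202,114]
print('centre outer',pix2plane(f([[391,312.5],[390.5,311]]),.095,C)[:,:2])
for z in (.095,.08):
    e=pix2plane(f([[355,85],[427,528],[356,110],[425,507]]),z,C); 
    for i in (0,2): d=e[i+1]-e[i]; print('ears',z,np.degrees(np.arctan2(d[1],d[0])),np.linalg.norm(d),(e[i]+e[i+1])[:2]/2)
p=pix2plane(f([[215,312],[567,312],[391,135],[391,490]]),.095,C); print('diam',np.linalg.norm(p[0]-p[1]),np.linalg.norm(p[2]-p[3]))
p=pix2plane(f([[396,301]]),.081,C); print('seat',p)
print(status.read_state()['ee_pos'])
E
```

```text
centre outer [[ 0.5476985  -0.05435161]
 [ 0.54743416 -0.05444156]]
ears 0.095 9.619967183381624 0.07941551353908931 [ 0.54795272 -0.05413927]
ears 0.095 10.23897962579254 0.07130770497026828 [ 0.54804936 -0.05425586]
ears 0.08 9.619967183381634 0.08353810335098373 [ 0.55031652 -0.05455549]
ears 0.08 10.238979625792537 0.07500940511573564 [ 0.55041817 -0.05467813]
diam 0.06196901809139573 0.06296839407533361
seat [[ 0.54774648 -0.05384565  0.081     ]]
[ 0.57348441 -0.04686921  0.40308766]
```

Emit:
{"api": "play_rows", "payload": {
  "series": [
    [0.2,-0.3,0,0,0,0],
    [0.4,-0.6,0,0,0,0],
    [0.6,-0.85,0,0,0,0],
    [0.6,-1,0,0,0,0]
  ]
}}

```text
time: 4.1
ee_pos: [0.4792, -0.2041, 0.4052]
eef_rot: [-0.002, 1.0, 0.001, 0.0]
ft_force: [0.1, -1.2, 0.4]
width: 0.0523
grip_force: 0.0
```

Emit:
{"api": "play_rows", "payload": {
  "series": [
    [0,-0.25,0,0,0,0],
    [0,-0.5,0,0,0,0],
    [0,-0.55,0,0,0,0],
    [0,-0.55,0,0,0,0],
    [0,-0.55,0,0,0,0]
  ]
}}

```text
time: 4.6
ee_pos: [0.4839, -0.2822, 0.4046]
eef_rot: [-0.005, 1.0, 0.001, 0.0]
ft_force: [0.1, -0.5, 1.0]
width: 0.052
grip_force: 0.0
```

```bash
python3 - <<'E'
from h import *
s,T=tool(); im=vision.camera('wrist'); cv2.imwrite('pics/w3.png',im); np.save('w3T.npy',T)
C=cam('wrist',T); p=proj([[.453,-.275,.074]],C)[0]; print(s['ee_pos'],s['joint_positions'],p)
x,y=(p-[70,52]).astype(int); y=max(y,0); print(x,y)
cv2.imwrite('pics/w3c.png',cv2.resize(im[y:y+105,x:x+140],None,fx=5.5,fy=5.5,interpolation=cv2.INTER_CUBIC))
E
```

```text
[ 0.48385996 -0.28218948  0.40461786] [-0.17243634  0.21504757  0.71986738  1.66962441 -0.14703551  1.31243675
  2.15390133] [288.81486347 163.27533882]
218 111
```

View pics/w3c.png

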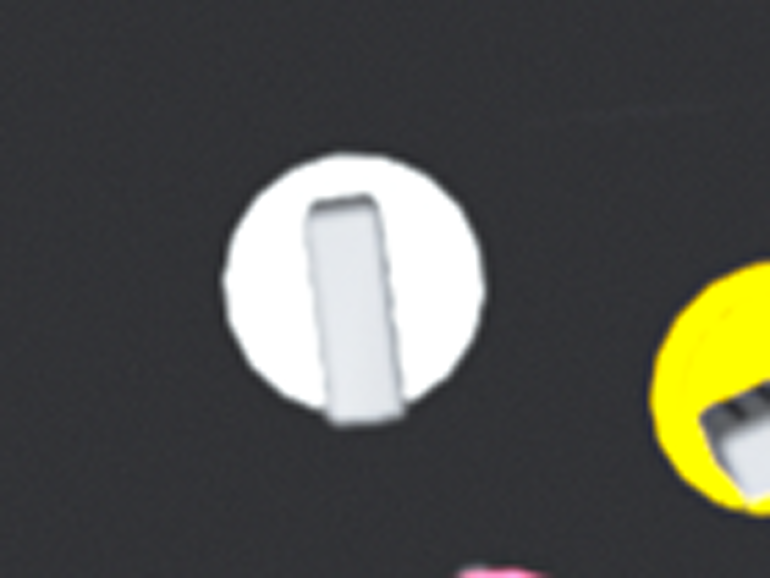

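The crop shows the bar top with corners at about (309,213), (379,207), (403,412) and (331,421), and the flange disc centred at (354,283).

```bash
python3 - <<'E'
from h import *
T=np.load('w3T.npy'); C=cam('wrist',T); f=lambda u:(np.array(u,float)+.5)/5.5-.5+[218,111]
q=pix2plane(f([[309,213],[379,207],[403,412],[331,421]]),.074,C); print(q[:,:2],'c',q.mean(0))
d=(q[2]+q[3]-q[0]-q[1])/2; print(np.linalg.norm(d),np.degrees(np.arctan2(d[1],d[0])))
print('flange',pix2plane(f([[354.5,282.5]]),.033,C))
s,T=tool(); print(s['ee_pos'],'y angle',np.degrees(np.arctan2(T[1,1],T[0,1])),T[:3,2])
E
```

```text
[[ 0.43879701 -0.29065643]
 [ 0.43756982 -0.27761009]
 [ 0.47652542 -0.2724673 ]
 [ 0.47842183 -0.28631593]] c [ 0.45782852 -0.28176244  0.074     ]
0.03957529520104435 6.881328007220781
flange [[ 0.457032   -0.28190204  0.033     ]]
[ 0.4840507  -0.28189539  0.40465339] y angle 90.57735115036824 [ 1.66999222e-04  1.17107933e-03 -9.99999300e-01]
```

Emit:
{"api": "play_rows", "payload": {
  "series": [
    [0.09,0,0.2,0,0,-0.1],
    [0.177,0,0.4,0,0,-0.21],
    [0.177,0,0.65,0,0,-0.21],
    [0.177,0,0.75,0,0,-0.21],
    [0.177,0,0.75,0,0,-0.21]
  ]
}}

```text
time: 5.15
ee_pos: [0.4572, -0.2822, 0.2908]
eef_rot: [-0.06, 0.998, 0.001, -0.001]
ft_force: [0.2, -0.4, -0.1]
width: 0.0521
grip_force: 0.0
```

```bash
python3 - <<'E'
from h import *
s,T=tool(); print(s['ee_pos'],'y angle',np.degrees(np.arctan2(T[1,1],T[0,1])),T[:3,2])
print('tool-frame err',T[:3,:3].T@(np.array([.4575,-.2818,.2275])-T[:3,3])/.15)
E
```

```text
[ 0.45724422 -0.28218146  0.29078731] y angle 96.85213877865439 [-0.0030805   0.00149007 -0.99999415]
tool-frame err [-0.00321187  0.0015422   0.42191148]
```

Emit:
{"api": "play_rows", "payload": {
  "series": [
    [0,0,0.2,0,0,0],
    [0,0,0.35,0,0,0],
    [0,0,0.42,0,0,0],
    [0,0,0.42,0,0,0]
  ]
}}

```text
time: 5.55
ee_pos: [0.4577, -0.2833, 0.2294]
eef_rot: [-0.059, 0.998, 0.0, -0.0]
ft_force: [-0.7, -0.2, 0.9]
width: 0.0524
grip_force: 0.0
```

Emit:
{"api": "play_rows", "payload": {
  "series": [
    [0,0,0,0,0,0],
    [0,0,0,0,0,0],
    [0,0,0,0,0,0],
    [0,0,0,0,0,0],
    [0,0,0,0,0,0]
  ],
  "fingers": -1,
  "squeeze": 45
}}

```text
time: 6.05
ee_pos: [0.4573, -0.2836, 0.2295]
eef_rot: [-0.059, 0.998, 0.0, 0.0]
ft_force: [-0.2, 0.1, -0.1]
width: 0.0203
grip_force: 0.0
```

Emit:
{"api": "play_rows", "payload": {
  "series": [
    [0,0,0,0,0,0],
    [0,0,0,0,0,0],
    [0,0,0,0,0,0]
  ]
}}

```text
time: 6.35
ee_pos: [0.4573, -0.2836, 0.2293]
eef_rot: [-0.059, 0.998, 0.0, 0.0]
ft_force: [-0.2, 1.7, 1.8]
width: 0.0157
grip_force: 44.9
```

Emit:
{"api": "play_rows", "payload": {
  "series": [
    [0,0,-0.1,0,0,0],
    [0,0,-0.35,0,0,0],
    [0,0,-0.6,0,0,0],
    [0,0,-0.85,0,0,0],
    [0,0,-0.85,0,0,0]
  ]
}}

```text
time: 6.85
ee_pos: [0.4578, -0.2849, 0.3623]
eef_rot: [-0.059, 0.998, -0.001, 0.004]
ft_force: [1.2, 0.2, -2.0]
width: 0.0158
grip_force: 44.9
```

```bash
python3 - <<'E'
from h import *
s,T=tool(); im=vision.camera('wrist'); cv2.imwrite('pics/w4.png',im); np.save('w4T.npy',T)
print(s['ee_pos'],'y angle',np.degrees(np.arctan2(T[1,1],T[0,1])),T[:3,2],s['width'],s['grip_force'],s['joint_positions'],s['ft_force'])
E
```

```text
[ 0.45780939 -0.28489499  0.36229986] y angle 96.72223715715839 [ 0.00763258 -0.002434   -0.99996791] 0.01578537705894262 44.93707727640867 [-0.16387748  0.19056278  0.71873881  1.78301842 -0.13572523  1.20960993
  2.28118949] [ 1.17503519  0.16162973 -2.00972792]
```

View pics/w4.png

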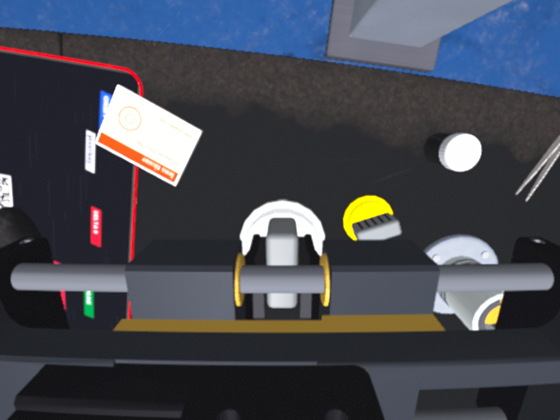

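The wrist picture shows the white module held between the fingers, its bar at (282,240) and flange arc at (283,205–235). I use it to check the sideways calibration bias and to compute the move to the socket.

```bash
python3 - <<'E'
from h import *
im=cv2.imread('pics/w4.png'); T=np.load('w4T.npy'); C=cam('wrist',T)
g=im.min(2)
for row in (215,220,225,230):
    w=np.where(g[row,225:340]>130)[0]+225; print(row,w.min(),w.max(),(w.min()+w.max())/2)
w=np.argwhere(g[190:240,225:340]>130)
print('toprow',w[:,0].min()+190)
zt=.2293-.031  # tool z of flange mid
a=np.linspace(0,2*np.pi,721)
for dz in (.2293-.033,.2293-.029):
    P=np.c_[.027*np.cos(a),.027*np.sin(a),np.full(721,dz),np.ones(721)]@T.T
    u=proj(P[:,:3],C)
    print('pred top',u[:,1].min())
    for row in (215,220,225,230):
        k=u[np.abs(u[:,1]-row)<.6]; print(row,k[:,0].min(),k[:,0].max(),(k[:,0].min()+k[:,0].max())/2)
E
```

```text
215 249 315 282.0
220 245 319 282.0
225 243 321 282.0
230 241 323 282.0
toprow 200
pred top 199.15444332609684
215 247.90212233489908 316.55533786956295 282.228730102231
220 244.50064983084042 319.95131740227055 282.2259836165555
225 242.22467296862234 322.2221819378717 282.22342745324704
230 240.66164117344618 323.7799661451635 282.2208036593048
pred top 197.55036644324727
215 247.11322562825185 317.3223992199423 282.2178124240971
220 244.27464866667108 320.15589585405894 282.215272260365
225 242.21107193146887 322.21417143964214 282.2126216855555
230 241.00727537025034 323.4129082361764 282.21009180321334
```

Emit:
{"api": "play_rows", "payload": {
  "series": [
    [-0.1,0.18,0,0,0,-0.03],
    [-0.2,0.37,0,0,0,-0.06],
    [-0.3,0.55,0,0,0,-0.1],
    [-0.387,0.73,0,0,0,-0.1]
  ]
}}

```text
time: 7.3
ee_pos: [0.5019, -0.1667, 0.3558]
eef_rot: [-0.086, 0.996, 0.0, -0.001]
ft_force: [0.6, 0.6, -3.0]
width: 0.0158
grip_force: 44.9
```

Emit:
{"api": "play_rows", "payload": {
  "series": [
    [-0.07,0.2,0,0,0,0],
    [-0.14,0.4,0,0,0,0],
    [-0.25,0.6,0,0,0,0],
    [-0.33,0.73,0,0,0,0],
    [-0.33,0.73,0,0,0,0]
  ]
}}

```text
time: 7.8
ee_pos: [0.5326, -0.0479, 0.3555]
eef_rot: [-0.088, 0.996, 0.0, -0.001]
ft_force: [0.2, 0.2, -1.9]
width: 0.0153
grip_force: 44.9
```

Emit:
{"api": "play_rows", "payload": {
  "series": [
    [0,0,0,0,0,0],
    [0,0,0,0,0,0]
  ]
}}

```text
time: 8.0
ee_pos: [0.5317, -0.0529, 0.3562]
eef_rot: [-0.084, 0.996, -0.0, -0.001]
ft_force: [0.4, -0.3, -2.1]
width: 0.0156
grip_force: 44.9
```

```bash
cat > e.py <<'E'
from h import *
import sys
s,T=tool(); print(s['ee_pos'],'y angle',np.degrees(np.arctan2(T[1,1],T[0,1])),T[:3,2],s['ft_force'],s['grip_force'],s['torque'])
print('shares',T[:3,:3].T@(np.array([.5475,-.054,.2293+.095])-T[:3,3])/.15, 'tilt',T[:3,:3].T@np.cross(T[:3,2],[0,0,-1])/np.radians(30))
E
python3 e.py
```

```text
[ 0.53168364 -0.05289752  0.35623203] y angle 99.67769167383638 [-1.11667189e-03 -5.23580742e-04 -9.99999239e-01] [ 0.44659996 -0.28946804 -2.14656147] 44.93688737042248 [ 0.04325309 -0.0115431   0.01454924]
shares [-0.10295928 -0.02490082  0.21276615] tilt [-6.27219035e-04 -2.27043562e-03 -1.41800795e-24]
```

Emit:
{"api": "play_rows", "payload": {
  "series": [
    [-0.05,-0.012,0,0,0,0],
    [-0.103,-0.025,0.05,0,0,0],
    [-0.103,-0.025,0.1,0,0,0],
    [-0.103,-0.025,0.1,0,0,0],
    [-0.103,-0.025,0.1,0,0,0]
  ]
}}

```text
time: 8.5
ee_pos: [0.5478, -0.0529, 0.3412]
eef_rot: [-0.085, 0.996, -0.0, -0.001]
ft_force: [0.7, 0.1, -1.6]
width: 0.0159
grip_force: 44.9
```

```bash
python3 e.py; python3 - <<'E'
from h import *
s,T=tool(); im=vision.camera('wrist'); C=cam('wrist',T); cv2.imwrite('pics/w5.png',im)
# expected ears/rim overlay
a=np.radians(9.8); c=np.array([.5477,-.0543,0]); d=np.array([np.cos(a),np.sin(a),0])
t=np.linspace(0,2*np.pi,200)
big=cv2.resize(im[130:270,190:376],None,fx=4.2,fy=4.2,interpolation=cv2.INTER_CUBIC)
def dr(P,col):
    u=(proj(P,C)+.5-[190,130])*4.2-.5
    cv2.polylines(big,[np.int32(np.round(u))],False,col,1)
dr(c+np.c_[.031*np.cos(t),.031*np.sin(t),np.full(200,.095)],(0,0,255))
dr(c+np.c_[.055*np.cos(t),.055*np.sin(t),np.full(200,.01)],(0,255,0))
dr([c-d*.031+[0,0,.095],c-d*.04+[0,0,.095]],(255,0,0))
P=np.c_[.027*np.cos(t),.027*np.sin(t),np.full(200,.2293-.033),np.ones(200)]@T.T
dr(P[:,:3],(255,0,255))
cv2.imwrite('pics/w5c.png',big)
E
```

```text
[ 0.54784957 -0.05291247  0.341175  ] y angle 99.7561415961923 [-1.24280789e-03 -2.26092341e-04 -9.99999202e-01] [ 0.6870816   0.10564977 -1.58731076] 44.93705393280834 [ 0.02274763 -0.02144445 -0.02325998]
shares [ 0.00338323 -0.00674905  0.11250447] tilt [-2.33430435e-05 -2.41243266e-03 -1.76749212e-23]
```

View pics/w5c.png

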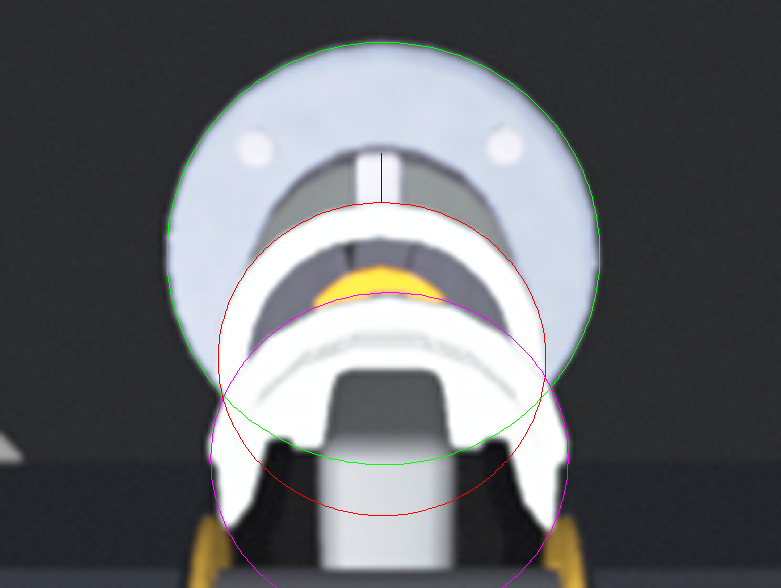

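The overlay fits the socket foot, rim and ear well. The ear centre (380) and bar centre (387) are in line with each other, and the module is about 1.4 mm too far along +y. I correct that and descend.

Emit:
{"api": "play_rows", "payload": {
  "series": [
    [0,-0.01,0.03,0,0,0],
    [0,-0.01,0.06,0,0,0],
    [0,-0.01,0.1,0,0,0],
    [0,-0.01,0.13,0,0,0],
    [0,-0.01,0.15,0,0,0]
  ]
}}

```text
time: 9.05
ee_pos: [0.5481, -0.0542, 0.3186]
eef_rot: [-0.085, 0.996, 0.0, -0.0]
ft_force: [-0.3, -0.1, -1.5]
width: 0.0159
grip_force: 44.9
```

```bash
python3 e.py
```

```text
[ 0.54814599 -0.05420818  0.31856597] y angle 99.77587799799153 [-6.71039641e-04 -1.17369277e-05 -9.99999775e-01] [-0.33690681 -0.05760162 -1.53435579] 44.93696822784841 [ 0.0128008  -0.01681912  0.05386637]
shares [ 0.00403379  0.0021029  -0.03822401] tilt [ 1.95516961e-04 -1.26678801e-03  4.98461986e-25]
```

Emit:
{"api": "play_rows", "payload": {
  "series": [
    [0.003,0,0.02,0,0,0],
    [0.003,0,0.04,0,0,0],
    [0.003,0,0.06,0,0,0],
    [0.003,0,0.08,0,0,0],
    [0.003,0,0.08,0,0,0]
  ]
}}

```text
time: 9.55
ee_pos: [0.5479, -0.0543, 0.3074]
eef_rot: [-0.085, 0.996, 0.0, 0.0]
ft_force: [-2.1, 0.9, 5.1]
width: 0.0157
grip_force: 44.9
```

```bash
python3 e.py
```

```text
[ 0.54794503 -0.05434596  0.30737424] y angle 99.77328664724226 [ 3.25607523e-04  2.06587630e-04 -9.99999926e-01] [-2.11042912  0.93163225  5.07238828] 44.937310460954905 [ 0.09394177  0.57863378 -0.02574264]
shares [ 0.00249213  0.00279328 -0.11283886] tilt [ 2.83265696e-04  6.79814971e-04 -7.89259825e-24]
```

Emit:
{"api": "play_rows", "payload": {
  "series": [
    [0,0,0.02,0,0,0],
    [0,0,0.04,0,0,0],
    [0,0,0.06,0,0,0],
    [0,0,0.075,0,0,0],
    [0,0,0.08,0,0,0]
  ]
}}

```text
time: 10.05
ee_pos: [0.5481, -0.0544, 0.2962]
eef_rot: [-0.085, 0.996, 0.0, 0.001]
ft_force: [-5.0, 0.3, 10.0]
width: 0.0156
grip_force: 44.9
```

```bash
python3 e.py
```

```text
[ 0.5480909  -0.05439155  0.29615313] y angle 99.77118996792453 [ 9.66084227e-04  5.31846690e-04 -9.99999392e-01] [-4.95703041  0.31701478 10.0271527 ] 44.93707712274045 [0.15357943 1.12630991 0.01961024]
shares [ 0.0032436  0.0033086 -0.1876481] tilt [ 6.87880854e-04  1.99070623e-03 -4.20325776e-23]
```

Emit:
{"api": "play_rows", "payload": {
  "series": [
    [0.004,0,0.01,0,0,0],
    [0.006,0,0.015,0,0,0],
    [0.006,0,0.02,0,0,0],
    [0.006,0,0.02,0,0,0]
  ]
}}

```text
time: 10.45
ee_pos: [0.5477, -0.0545, 0.2952]
eef_rot: [-0.085, 0.996, 0.001, 0.002]
ft_force: [-9.1, 2.8, 27.2]
width: 0.0156
grip_force: 45.0
```

```bash
python3 e.py
```

```text
[ 0.54771708 -0.05449679  0.29516995] y angle 99.77751221068587 [ 0.00310062  0.00159072 -0.99999393] [-9.10988365  2.83040942 27.16235578] 44.988252678886056 [ 0.41647918  2.18628978 -0.03858181]
shares [ 0.00021788  0.00371178 -0.19419839] tilt [1.98829260e-03 6.35165797e-03 7.48897737e-22]
```

Emit:
{"api": "play_rows", "payload": {
  "series": [
    [0.005,0.001,-0.002,0,0,0],
    [0.01,0.002,-0.003,0,0,0],
    [0.01,0.002,-0.003,0,0,0]
  ]
}}

```text
time: 10.75
ee_pos: [0.5469, -0.0544, 0.2952]
eef_rot: [-0.085, 0.996, 0.0, 0.003]
ft_force: [0.1, 0.8, 15.0]
width: 0.0154
grip_force: 45.0
```

```bash
python3 e.py
```

```text
[ 0.54687187 -0.05437285  0.29524176] y angle 99.78787562853013 [ 5.90339217e-03  8.54695510e-04 -9.99982210e-01] [ 0.10501054  0.82458139 15.00217723] 44.98467025347054 [0.24792951 0.05181423 0.01659719]
shares [-0.00570415  0.00170635 -0.1936913 ] tilt [-3.08119149e-04  1.13880342e-02  5.24527977e-22]
```

Emit:
{"api": "play_rows", "payload": {
  "series": [
    [0,0,0.004,0,0,0.15],
    [0,0,0.004,0,0,0.3],
    [0,0,0.004,0,0,0.45],
    [0,0,0.004,0,0,0.6],
    [0,0,0.004,0,0,0.75]
  ]
}}

```text
time: 11.25
ee_pos: [0.5472, -0.0549, 0.2952]
eef_rot: [0.112, 0.994, 0.0, 0.003]
ft_force: [-0.9, -1.2, 19.4]
width: 0.0157
grip_force: 45.0
```

```bash
python3 e.py
```

```text
[ 0.54723374 -0.054945    0.29519763] y angle 77.09318723860113 [ 7.04357001e-03  9.29945244e-05 -9.99975189e-01] [-0.86415386 -1.2406234  19.38790646] 45.01536626368761 [-0.22380448  0.09800209  0.24760191]
shares [-0.00165091  0.00686015 -0.1939979 ] tilt [3.17796418e-03 1.30726631e-02 2.76417614e-23]
```

Emit:
{"api": "play_rows", "payload": {
  "series": [
    [0,0,0,0,0,0.17],
    [0,0,0,0,0,0.34],
    [0,0,0,0,0,0.51],
    [0,0,0,0,0,0.68],
    [0,0,0,0,0,0.85]
  ]
}}

```text
time: 11.75
ee_pos: [0.5472, -0.0548, 0.2952]
eef_rot: [0.329, 0.944, 0.001, 0.003]
ft_force: [-0.2, -0.0, 20.8]
width: 0.0158
grip_force: 45.0
```

```bash
python3 e.py
```

```text
[ 0.54724264 -0.05480812  0.29521243] y angle 51.58247458262811 [ 6.90537764e-03  3.44864784e-04 -9.99976098e-01] [-1.78785202e-01 -1.29915681e-02  2.07929852e+01] 45.02577155828476 [-0.32958827  0.17112287  0.1538752 ]
shares [ 0.00099594  0.00617165 -0.19389879] tilt [8.71121100e-03 9.92370223e-03 1.08199116e-22]
```

Emit:
{"api": "play_rows", "payload": {
  "series": [
    [0,0,0,0,0,0.2],
    [0,0,0,0,0,0.4],
    [0,0,0,0,0,0.6],
    [0,0,0,0,0,0.8],
    [0,0,0,0,0,0.95]
  ]
}}

```text
time: 12.25
ee_pos: [0.5473, -0.0549, 0.2952]
eef_rot: [0.552, 0.834, 0.002, 0.003]
ft_force: [0.3, -1.3, 21.4]
width: 0.016
grip_force: 45.1
```

Emit:
{"api": "play_rows", "payload": {
  "series": [
    [0,0,0,0,0,0.04],
    [0,0,0,0,0,0.08],
    [0,0,0,0,0,0.08],
    [0,0,0,0,0,0.08]
  ]
}}

```text
time: 12.65
ee_pos: [0.5471, -0.055, 0.2952]
eef_rot: [0.567, 0.824, 0.002, 0.002]
ft_force: [-2.0, -0.6, 23.0]
width: 0.0158
grip_force: 45.1
```

```bash
python3 e.py; python3 - <<'E'
from h import *
s,T=tool(); im=vision.camera('wrist'); cv2.imwrite('pics/w6.png',im)
cv2.imwrite('pics/w6c.png',cv2.resize(im[130:270,190:376],None,fx=4.2,fy=4.2,interpolation=cv2.INTER_CUBIC))
E
```

```text
[ 0.54710778 -0.05502229  0.29518167] y angle 20.886308288709472 [ 6.19118445e-03  2.09580220e-04 -9.99980812e-01] [-2.02754485 -0.60490289 22.96369653] 45.077867740765214 [-0.39023793  0.69574273  0.30805008]
shares [ 0.00504479  0.00601004 -0.19410087] tilt [ 1.11900379e-02  3.84150132e-03 -4.07232298e-23]
```

View pics/w6c.png

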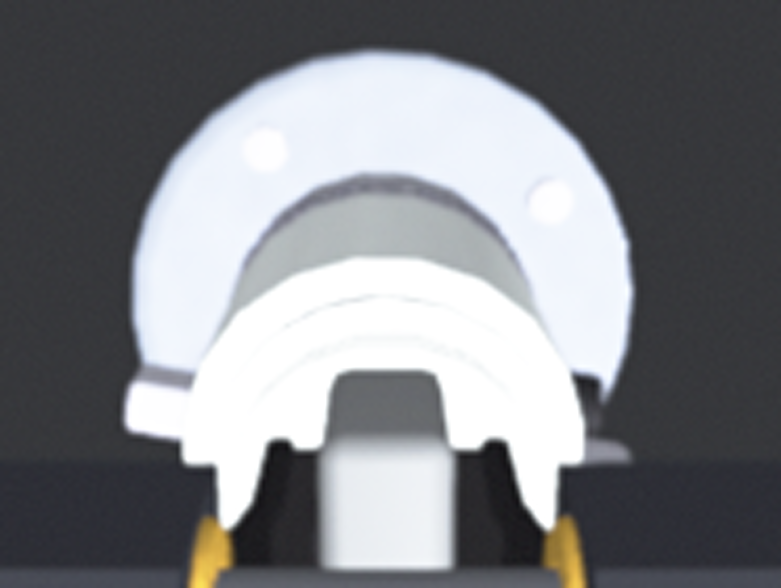

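The picture shows the flange flush on the rim (arc top at (390,258)), the bar still square between the fingers and the ears now at the sides (155,405 and 590,400). The module has turned about 79°, it is pressed with about 23 N, and the grip is 45 N. I let it settle once, then hand in.

Emit:
{"api": "play_rows", "payload": {
  "series": [
    [0,0,-0.001,0,0,0],
    [0,0,-0.001,0,0,0],
    [0,0,-0.001,0,0,0]
  ]
}}

```text
time: 13.0
ee_pos: [0.5471, -0.055, 0.2952]
eef_rot: [0.567, 0.824, 0.002, 0.003]
ft_force: [-1.0, -2.2, 20.9]
width: 0.0156
grip_force: 45.1
```

```bash
python3 - <<'E'
from h import *
s,T=tool(); y=np.degrees(np.arctan2(T[1,1],T[0,1])); print(s['ee_pos'],y,s['ft_force'],s['grip_force'])
if 15<s['ft_force'][2]<27 and s['grip_force']>30 and y<25 and s['ee_pos'][2]<.296: print(job.close_job())
E
```

```text
[ 0.54710063 -0.05499988  0.29522006] 20.887750976672876 [-0.98319971 -2.18354659 20.91288153] 45.06313123740256
the job is handed in; nothing more can be done
None
```

I set the lamp module in the socket, pressed it flush, turned it about 79° clockwise, and handed the job in at 13 s still gripped at 45 N and pressed at about 21 N; the hand-in gave no verdict.

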